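# Unhook the calibration target and stand it in its plate holder

### The arm

A 6-joint arm with a two-finger parallel gripper is mounted at the origin on the work surface. World frame = base frame: x ahead of the robot, y to its left, z up, the work surface at z = 0. Lengths are in m, angles in rad, forces in N, time in s.
With the tool pointing down it reaches from about 0.35 to 0.85 m from the base axis. Payload 8.1 kg.
Tool frame: the origin (TCP) lies on the mounting face of the last link; the fingertips stand 186 mm ahead of it and the grasp point (between the pads) lies 167 mm ahead of it; z points along the fingers, y is the line along which they close (so a half turn about z gives the same grasp; the last joint's range is limited). The gripper opens to 93 mm and grips with 3 to 60 N. Pads are 15 mm wide; open, the fingers measure 128 mm over their backs; the gripper's body (75 mm by 188 mm) begins 65 mm behind the grasp point.
Start: joints at [1.122, 0.13, 1.488, -0, 1.523, -0.085], TCP at [0.213, 0.561, 0.405] pointing down, gripper open.
Joint ranges: [-2.96, 2.96], [-0.89, 2.26], [0.02, 2.5], [-1.34, 4.48], [0, 2.73], [-2.66, 2.66]. Speed limits (rad/s): [2.39, 2.39, 2.79, 3.14, 3.14, 3.14].

### API

Orientations are given as a rotation vector (axis times angle).
In Python, from plant import read_state, read_camera, camera_params, close_job gives the robot as it stands. The module is installed in compiled form; this text tells all that it offers.
- The arm moves only by the tool servo_tool, never from a script. Its argument "increments" is a list of rows, each an object with "slide": the shift along the tool's x, y, z in mm, a list of three; "dr": the turn, a rotation vector about the tool's x, y, z in rad, a list of three; "jaw": the closure, from 0 (fully open) to 1 (shut). In form: [{"slide": [x, y, z], "dr": [ax, ay, az], "jaw": jaw}, ...]. A call has 1 to 20 rows; each row is the pose to reach, as a shift and turn from the pose commanded when the call began, along the tool's axes at that moment; what a row does not reach only later rows make up. A row lasts 1/10 s, in which the tool goes at most 50 mm and 8.59 degrees, less where a joint would pass 70% of its speed; a pose out of reach is approached as far as the arm can. A call with a gripper value outside its range is refused whole. The fingers move at their own pace and stop on an object; "force" is the grip in N (left out, the last holds). Time passes only in rows, so rows that repeat a pose let the fingers close. It gives the time, the measured TCP pose, the force, the opening and the grip force at its end, in the units of the state.
- read_state(): the state, without advancing time (a new reading comes with each control period).
- read_camera(name): name is "scene" or "top" or "wrist"; returns (picture, depth): 480x640x3 uint8, red, green, blue; 480x640 float32, m along the optical axis (not along the pixel's ray), 0 where there is no reading.
- camera_params(name): a dict with "fx", "fy", "cx", "cy" (pixels), "rvec" (rotation vector, rad) and "tvec" (3), from world to camera coordinates, as OpenCV has them. Camera axes: x right, y down, z forward; pixel columns grow to the right and rows downward; lengths in m; the calibration is good to about 2 mm. A picture is of the moment at which its call begins: read the wrist's pose just before it. camera_params takes no time and is no camera call; for the wrist camera it gives the pose at the moment of the call.
- close_job(): hands the job in; it is judged then, once.
The state is a dict: "t": time; "q": joint angles; "dq": joint speeds; "joint_torque": joint torques, N m; "tool_pos": TCP position; "orientation": TCP orientation; "force": force on the tool from outside, world axes, zero at the start; "wrist_torque": the same for the moment, N m; "opening": finger opening in m; "gripper_force": force on a finger pad.
Only numpy, scipy, OpenCV 4.12 (cv2) and the standard library are available. Lean on these libraries where they do the work, as an engineer would, in place of code of your own. Each camera call takes 0.05 s, during which the arm holds its last target. There are 200 camera calls.

### The job

Take the dot-pattern calibration target down from the two hook plates: the hooks are deep and have been left leaning, so ease its cross bar up along them until it is past the tips, keeping the target upright and not forcing it against the hooks, and only then draw it away. Then stand it gently upright in the groove of the plate holder, fully home, and let go, without shifting the lenses, the ring or the post standing around.

Things in the scene. Friction and masses are not known exactly. Their poses are not given: they have to be found in the camera images.
- target_mid (a point): Centre of the calibration target: an upright aluminium plate with dots on both faces, 10 mm thick (its x), 100 mm wide (y), 120 mm tall (z, up), 0.22 to 0.45 kg. It hangs by its cross bar. Its thickness can be pinched from above at the middle of the top edge, which is 60 mm above this point. Front and back are alike.
- target_bar (a point): Centre of the target's cross bar: a steel rod 9 mm thick along the target's y, 30 mm above target_mid and 30 mm below the top edge, standing out 30 mm past each side edge of the plate (160 mm overall). Same axes as the target.
- hooks (a point): Midway between the two hook bottoms, 190 mm above the table, where the hung bar's centre rests within 2 mm. x is level, from the hook mouths to the back; y along the bar; z up. At y = -62 and +62 mm stand black plates 6 mm thick, each with an upward slot 12.4 mm wide for the bar, between an upturned prong (-x side) and the plate's back (+x side), both alike.
- hook_stand: Stand of the hooks, fixed, same axes; origin on the table under the hooks point. Along the slot, the prong tips are 61 mm above the hooks point, the plate backs 65 mm. The plates are clamped leaning about y through the hooks point, 0 to 0.42 rad forward or backward. This lean is NOT reported (the axes do not lean): see it or feel it; lifting straight up would press the bar hard on a slot side.
- stand_back (a point): Middle of the stand's back, 105 mm behind the hooks point, about level with the column tops (240 mm above the table). The two columns are 30 mm square, centred 88 mm to either side of this point. Between the columns and above the hooks it is free. The stand's foot plate is 12 mm high.
- holder: Black plate holder, fixed, 75 mm (x) by 134 mm (y), 39 mm high; origin: centre of its underside. A groove along y through its middle takes the target's lower edge, either way round: 12.6 mm wide, 118 mm long between end walls, floor 10 mm above the table, 45 degree lead-in about 4 mm wide on both lips. Seated, the target's centre is 70 mm above the table.
- lens_long: Bystander: black lens standing on its end, 45 mm across, 85 mm tall; origin at the underside.
- lens_short: Bystander: black lens, 52 mm across, 55 mm tall; origin at the underside.
- lens_wide: Bystander: black lens, 60 mm across, 60 mm tall; origin at the underside.
- adapter_ring: Bystander: aluminium ring lying flat, 52 mm across, 12 mm high; origin at the underside.
- post: Bystander: steel post standing on end, 12.7 mm across, 75 mm tall; origin at the underside.
There are look-alikes about, which are no part of the job. Leave any turquoise look-alike of the holder alone.

How it is judged:
On the way:
1. the target's bar is lifted out of the hooks, past their tips (z of target_bar in the frame of hooks above 0.052 m), for 0.1 s.
At the end, for the whole second after the job is handed in: The target stands released and still in the holder's groove: its lower edge within 3.5 mm of the groove floor, in line with the groove (0.1 rad), its centre within 9 mm of the groove across and 12 mm along, and upright within 0.14 rad (z of target_mid in the frame of holder between 0.066 and 0.0735 m and x of target_mid in the frame of holder between -0.009 and 0.009 m and y of target_mid in the frame of holder between -0.012 and 0.012 m and angle between target_mid's own z axis and vertical below 0.14 rad and angle between the y axis of target_mid and the y axis of holder, either way round below 0.1 rad and linear speed of target below 0.02 m/s); the robot touches nothing.
It fails at once if the target is forced against the hook stand (more than 16 N) (contact force between target and hook_stand above 16 N).
It fails at once if the target is tipped more than 0.2 rad (11 degrees) from upright (angle between target_mid's own z axis and vertical above 0.2 rad).
It fails at once if the target is banged or forced into the holder (more than 35 N) (contact force between target and holder above 35 N).
It fails at once if a lens, the ring or the post is pushed more than 20 mm (distance of any of lens_long, lens_short, lens_wide, adapter_ring, post from where it was at the start of the episode above 0.02 m).
It also fails if it takes over 72 s, if anything falls off the work surface, if the arm or the gripper's body presses on something with over 40 N, if the wrist force passes 120 N, or if a joint passes its speed limit or range.

## Working session

There is one attempt and no reset: what is moved stays moved. The work goes in short steps, Python scripts to look and compute and a tool call to move; the robot and the scene stay as the last step left them, time stands still between calls to the robot, and variables do not carry over. Pictures are saved under pics/ and viewed, at most 10 in all, crops included, and the job is handed in when it is done.

Besides the shell and the picture viewer there is one more tool, called after "Request:" by a JSON object that holds its "op" and its "data". servo_tool: Moves the arm, as the interface text tells. Its arguments: {"type":"object","properties":{"increments":{"type":"array"},"force":{"type":"number"}},"required":["increments"]}

```bash
mkdir -p pics
cat > h.py <<'E'
import numpy as np, cv2
from plant import *
def cam(n):
    p=camera_params(n); im,d=read_camera(n)
    return p,im,d
def world(p,d):
    v,u=np.mgrid[0:480,0:640]
    P=np.stack([(u-p['cx'])/p['fx']*d,(v-p['cy'])/p['fy']*d,d],-1)
    R=cv2.Rodrigues(np.array(p['rvec'],float))[0]
    return (P-np.array(p['tvec']).ravel())@R
def save(n,im): cv2.imwrite('pics/'+n+'.png',im[...,::-1])
E
python3 - <<'E'
from h import *
s=read_state(); print(s)
for n in('scene','top'):
    p,im,d=cam(n); save(n,im); np.savez(n,im=im,d=d,W=world(p,d),**p); print(n,p)
E
```

```text
{'t': 0.0, 'q': array([ 1.12158960e+00,  1.31139487e-01,  1.48924869e+00, -1.88083406e-05,
        1.52295318e+00, -8.53814577e-02]), 'dq': array([-0.0007503 , -0.00046163,  0.00144064,  0.00033018,  0.00171683,
       -0.00135936]), 'joint_torque': array([-1.35536728e-03, -5.59880698e+01, -4.91736603e+01,  7.62802572e-02,
        3.63083789e-02, -2.41112293e-04]), 'tool_pos': array([0.21338958, 0.56054204, 0.40371688]), 'orientation': array([-5.68266708e-01, -3.08931745e+00,  2.65673418e-03]), 'force': array([-0.09521665, -0.29112699, -0.28314968]), 'wrist_torque': array([-0.00254439,  0.08858938,  0.01023772]), 'gripper_force': 0.0, 'opening': 0.09292919335106145}
scene {'fx': 537.4068597855999, 'fy': 537.4068597855999, 'cx': 323.6501525057282, 'cy': 237.6486956325304, 'rvec': array([ 1.43244698,  2.06525983, -0.93823302]), 'tvec': array([ 0.10943642, -0.27671379,  1.71768042])}
top {'fx': 610.7785118151575, 'fy': 610.7785118151575, 'cx': 322.69326195685727, 'cy': 227.50932619688473, 'rvec': array([ 2.12398869, -2.15981382,  0.19446079]), 'tvec': array([0.10677132, 0.58755755, 1.28712557])}
```

View pics/scene.png

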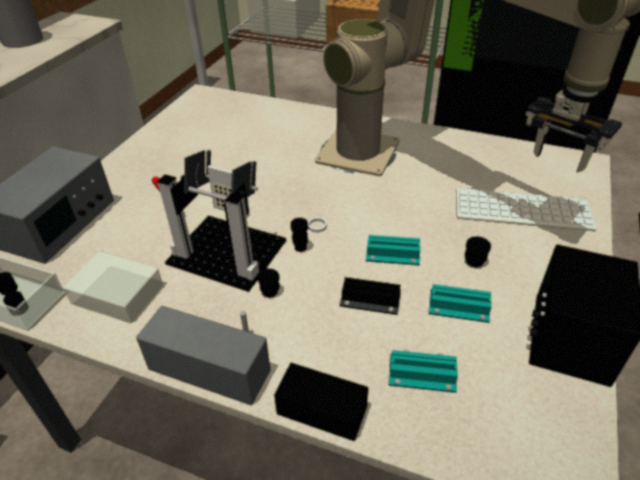

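View pics/top.png

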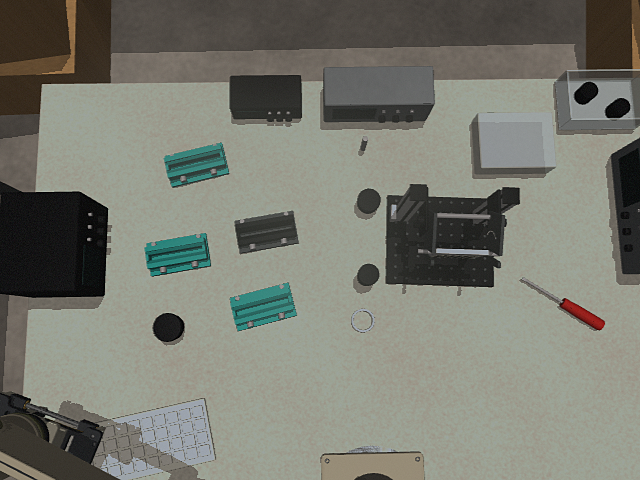

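The top view shows the black holder at about (267,232) with turquoise look-alikes around it. The stand is at about (445,240), its columns at (412,195) and (505,200), and the target near (462,250). Lenses are at (368,200), (368,273) and (168,327), the ring at (362,320) and the post at (363,145).

Run:
```python
from h import *
t=np.load('top.npz'); W=t['W']; im=t['im']
# enlarge: stand crop, holder crop beside, and height map
c=cv2.resize(im[170:300,375:525],None,fx=4,fy=4,interpolation=cv2.INTER_CUBIC)
save('crop_top',c)
s=np.load('scene.npz')
save('crop_scene',cv2.resize(s['im'][135:295,140:300],None,fx=3.7,fy=3.7,interpolation=cv2.INTER_CUBIC))
np.set_printoptions(linewidth=250,precision=0,suppress=True)
print('heights mm; rows 184-290 step4, cols 384-524 step 5'); print((W[184:290:4,384:524:5,2]*1000).round())
# holder
hsv=cv2.cvtColor(im,cv2.COLOR_RGB2HSV)
sub=(W[...,2]>.025)&(W[...,2]<.05); m=np.zeros_like(sub); m[200:265,225:310]=sub[200:265,225:310]
Q=W[m]; print(len(Q)); r=cv2.minAreaRect((Q[:,:2]*1000).astype(np.float32)); print(r, Q[:,2].mean(), np.median(Q[:,2]))
# bystanders
for n,(u,v) in dict(l1=(368,200),l2=(368,273),l3=(168,327),ring=(362,312),post=(364,142)).items():
    print(n,W[v,u])
```

```text
heights mm; rows 184-290 step4, cols 384-524 step 5
[[  2.  -2.  -0.   2.   4.   3. 243. 243.   4.  -7.  -3.  -3.   2.   1.   5.   5.  -3.   5.  -2.  -2.   0.  -1.  -1.  -7.   4.  -2.  -4.   1.]
 [ -1.  -2.  -3.  -4.  -0. 226. 239. 241. 242.  -3.   2.  -1.   2.  -2.  -3.  -0.   1.  -1.  -3.   1.  -0.   2.  -0.  -4. 243. 244. 236.   8.]
 [  1.  -4.   1.   4.  -2. 233. 242. 242. 242.  -2.  -2.   2.   2.  -1.  -3.   4.  -2.   2.  -1.   2.  -0.  -2. 207. 226. 243. 239. 241.   5.]
 [ -0.  13.  13.  18. 162. 228. 243. 243. 238.   6.  -2.   1.  -1.  -0.  -1.  -5.   4.   2.   5.  -0.   1. 175. 205. 224. 243. 240. 238. 238.]
 [  2.  19.  12.  14. 167. 227. 239. 240. 242.   6.  12.  15.  12.  13.  11.  13.  12.  15.  13.  12.  12. 177. 204. 227. 240. 242. 242. 240.]
 [ -0.  16.  44.  92. 166. 199. 202. 201. 216.  13.  13.   9.  15.  20.  18.  15.   6.  10.  10.  16. 114. 167. 206. 228. 228. 233. 233.  -4.]
 [  4.  11.  43. 100. 155. 163. 164. 165. 221.  15.  12.  13.   9.  11.   8.  11.  11.  17.  10.  74. 116. 175. 201. 228. 191. 192.  -4.  -5.]
 [ -3.  16.  43.  89. 118. 124. 119. 160. 218. 
[... 2341 characters left out ...]
.   9.  16.  -1.   4.  -1.   1.  -4.  -5.]
 [ -1.  14.  11.  10.   9.   9.  14.  10.   7.  13.  11.  13.  11.  10.  12.  10.  15.  13.  10.  12.  11.  17.   4.   5.   1.  -3.  -3.   0.]
 [ -1.   0.   6.  -5.   2.   2.   4.   6.   9.  11.  11.   9.   9.  13.  12.  12.  15.  14.  12.  11.  12.  12.  -1.  -3.  -2.  -3.   1.   3.]
 [  6.  -1.  -4.  -0.   2.   2.   1.   2.   3.  -2.  -6.  -1.   1.   0.  -4.   1.  -4.   2.  -2.   4.   2.  -4.   3.  -1.  -4.   2.   3.  -1.]]
1106
((583.0546264648438, 222.85379028320312), (60.45258712768555, 130.2886505126953), 9.664594650268555) 0.037042015292204356 0.037671102374753206
l1 [ 1. -0.  0.]
l2 [0. 0. 0.]
l3 [0. 0. 0.]
ring [ 0.  0. -0.]
post [1. 0. 0.]
```

View pics/crop_top.png

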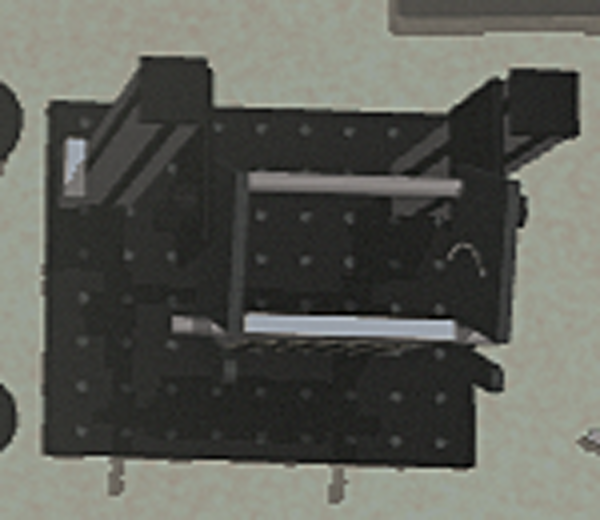

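View pics/crop_scene.png

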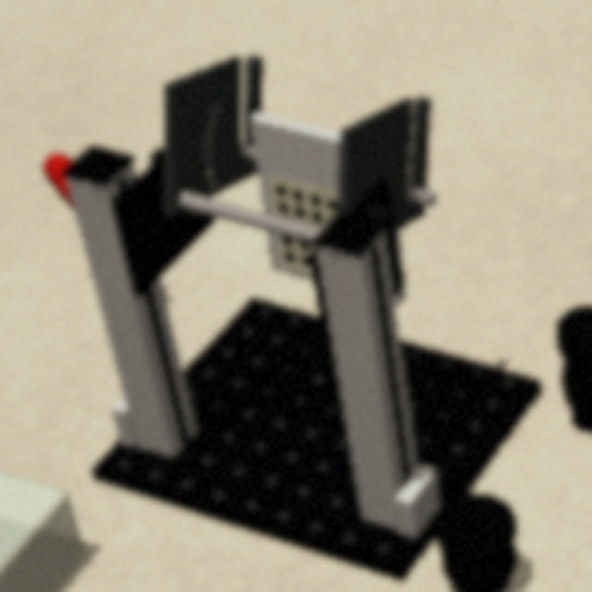

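The hook plates' tops slope up toward the columns (254 to 272 mm), so the slots lean forward, toward the robot. The target's top edge runs across crop_top from about (245,323) to (455,330). Next I fit these.

Run:
```python
from h import *
np.set_printoptions(linewidth=200,precision=1,suppress=True)
t=np.load('top.npz'); W=t['W']*1000; im=t['im'].astype(int)
v,u=np.mgrid[0:480,0:640]
def box(u0,u1,v0,v1): return (u>=u0)&(u<=u1)&(v>=v0)&(v<=v1)
def line(n,m):
    Q=W[m]; c=np.median(Q,0); r=cv2.minAreaRect(Q[:,:2].astype(np.float32)); f=cv2.fitLine(Q[:,:2].astype(np.float32),cv2.DIST_HUBER,0,.01,.01).ravel()
    print(n,len(Q),'med',c,'rect',r,'line',f,'ang',np.degrees(np.arctan2(f[1],f[0])))
bright=im.sum(-1)>380
line('topedge',box(430,495,244,258)&bright&(W[...,2]>208)&(W[...,2]<235))
line('barL',box(412,431,245,258)&bright&(W[...,2]>183)&(W[...,2]<206))
line('barR',box(488,505,245,265)&bright&(W[...,2]>160)&(W[...,2]<206))
line('rearbar',box(436,490,210,222)&(W[...,2]>190)&(W[...,2]<215))
# colour/height along plates
for n,m in dict(L=box(430,438,212,256),R=box(495,508,212,258)).items():
    m=m&(W[...,2]>245)&(W[...,2]<280); Q=W[m]; 
    f=cv2.fitLine(Q[:,[0,2]].astype(np.float32),cv2.DIST_HUBER,0,.01,.01).ravel()
    print(n,len(Q),Q.min(0),Q.max(0),'slope',np.degrees(np.arctan2(f[1],f[0])),f)
for n,(a,b) in dict(L=(424,440),R=(484,512)).items():
    print(n)
    for r in range(256,272,1):
        m=box(a,b,r,r)&(W[...,2]>180); 
        if m.any(): print(r,W[m].round())
T=np.load('top.npz')
for n,(a,b) in dict(l1=(368,200),l2=(368,273),l3=(168,327),post=(364,142),ring=(362,320)).items():
    m=box(a-22,a+22,b-18,b+18)&(W[...,2]>(6 if n=='ring' else 30))
    if n=='l1': m&=(u<383)
    Q=W[m]; print(n,len(Q),Q.min(0),Q.max(0),np.median(Q,0))
```

```text
topedge 237 med [ 511.  -162.2  220.2] rect ((511.0541076660156, -163.5206756591797), (100.9059829711914, 9.267574310302734), 87.38582611083984) line [   0.1    1.   510.9 -163.1] ang 87.03661
barL 10 med [516.1 -90.  194.7] rect ((516.3801879882812, -95.66902923583984), (19.734806060791016, 3.362367868423462), 82.7425308227539) line [  0.1   1.  516.3 -92.3] ang 81.690735
barR 6 med [ 508.3 -231.4  194.2] rect ((508.5524597167969, -230.20225524902344), (1.9361265897750854, 8.03888988494873), 5.462738037109375) line [   0.1   -1.   508.4 -230.8] ang -86.89762
rearbar 290 med [ 582.3 -177.2  202.5] rect ((578.8424682617188, -174.92234802246094), (23.06879234313965, 105.77726745605469), 1.8049556016921997) line [   0.     1.   582.2 -174.8] ang 87.41303
L 218 [ 503.9 -106.9  245.5] [581.8 -97.4 278.7] slope 15.451118 [  1.    0.3 540.9 263.6]
R 276 [ 498.5 -231.4  245.1] [ 575.2 -221.   277.5] slope 14.279269 [  1.    0.2 533.1 261.9]
L
256 [[ 507.  -98.  189.]
 [ 505.  -98.  204.]
 [ 504.  -98.  209.]
 [ 504. -101.  208.]
 [ 504. -103.  207.]]
257 [[ 506.  -98.  181.]
 [ 504.  -98.  1
[... 3125 characters left out ...]
81. -222.  247.]
 [ 481. -224.  246.]
 [ 481. -227.  242.]]
266 [[ 481. -221.  224.]
 [ 481. -222.  228.]
 [ 480. -222.  234.]
 [ 480. -222.  241.]
 [ 480. -224.  240.]
 [ 479. -224.  245.]
 [ 369.  119. 1365.]]
267 [[ 478. -221.  237.]
 [ 478. -222.  240.]
 [ 478. -224.  240.]
 [ 478. -225.  241.]
 [ 478. -227.  243.]]
270 [[ 369.  119. 1365.]]
l1 449 [369.2 -30.1  30.5] [ 672.6  119.3 1364.8] [647.4  -3.6  55.1]
l2 392 [369.2 -17.3  32.6] [ 504.1  119.3 1364.8] [480.8   6.   85.1]
l3 694 [351.3 119.3  30.4] [ 409.7  458.7 1364.8] [380.3 427.5  60.5]
post 61 [369.2  -3.9  31.1] [ 787.8  119.3 1364.8] [778.5   2.8  70.6]
ring 187 [348.8 -36.    6.1] [ 427.2  119.3 1364.8] [386.6  14.2  11. ]
```

```bash
cat >> h.py <<'E'
from scipy.spatial.transform import Rotation as Ro
def plan(pos,yx):
    """pos: desired grasp point (m, world); yx: angle (rad) of tool y in world, mod pi. prints slide, dr for tool"""
    s=read_state(); R=Ro.from_rotvec(s['orientation']).as_matrix(); out=[]
    for a in(yx,yx+np.pi):
        y=np.array([np.cos(a),np.sin(a),0]);z=np.array([0,0,-1.]);D=np.stack([np.cross(y,z),y,z],1)
        out.append(Ro.from_matrix(R.T@D).as_rotvec())
    tcp=np.array(pos)+[0,0,.167]
    print('tool',s['tool_pos'].round(4),'slide mm',(R.T@(tcp-s['tool_pos'])*1000).round(1),'dr',[o.round(4) for o in out])
    print('R',R.round(3).tolist(),'F',s['force'].round(2),'q',s['q'].round(2),'open',s['opening'],'t',s['t'])
E
python3 - <<'E'
from h import *
plan([.512,-.163,.333],np.radians(-2.9))
E
```

```text
tool [0.2134 0.5606 0.4038] slide mm [-536.5 -570.1  -95.4] dr [array([-1.5000e-03,  9.0000e-04,  1.2576e+00]), array([-1.000e-03, -1.700e-03, -1.884e+00])]
R [[-0.935, 0.356, -0.001], [0.356, 0.935, -0.001], [0.0, -0.002, -1.0]] F [-0.01  0.43  0.13] q [ 1.12  0.13  1.49  0.    1.52 -0.09] open 0.09317893383017904 t 0.1
```

Request:
{"op": "servo_tool", "data": {"increments": [{"slide": [0, 0, -50], "dr": [0, 0, 0], "jaw": 0}, {"slide": [0, -20, -95], "dr": [0, 0, 0], "jaw": 0.3}, {"slide": [-536.5, -570, -95], "dr": [0, 0, 1.2576], "jaw": 0.6}, {"slide": [-536.5, -570, -95], "dr": [0, 0, 1.2576], "jaw": 0.6}, {"slide": [-536.5, -570, -95], "dr": [0, 0, 1.2576], "jaw": 0.6}, {"slide": [-536.5, -570, -95], "dr": [0, 0, 1.2576], "jaw": 0.6}, {"slide": [-536.5, -570, -95], "dr": [0, 0, 1.2576], "jaw": 0.6}, {"slide": [-536.5, -570, -95], "dr": [0, 0, 1.2576], "jaw": 0.6}, {"slide": [-536.5, -570, -95], "dr": [0, 0, 1.2576], "jaw": 0.6}, {"slide": [-536.5, -570, -95], "dr": [0, 0, 1.2576], "jaw": 0.6}, {"slide": [-536.5, -570, -95], "dr": [0, 0, 1.2576], "jaw": 0.6}, {"slide": [-536.5, -570, -95], "dr": [0, 0, 1.2576], "jaw": 0.6}, {"slide": [-536.5, -570, -95], "dr": [0, 0, 1.2576], "jaw": 0.6}, {"slide": [-536.5, -570, -95], "dr": [0, 0, 1.2576], "jaw": 0.6}, {"slide": [-536.5, -570, -95], "dr": [0, 0, 1.2576], "jaw": 0.6}, {"slide": [-536.5, -570, -95], "dr": [0, 0, 1.2576], "jaw": 0.6}, {"slide": [-536.5, -570, -95], "dr": [0, 0, 1.2576], "jaw": 0.6}, {"slide": [-536.5, -570, -95], "dr": [0, 0, 1.2576], "jaw": 0.6}, {"slide": [-536.5, -570, -95], "dr": [0, 0, 1.2576], "jaw": 0.6}, {"slide": [-536.5, -570, -95], "dr": [0, 0, 1.2576], "jaw": 0.6}]}}

```text
t: 2.1
tool_pos: [0.5119, -0.1628, 0.4991]
orientation: [-2.277, -2.163, 0.0]
force: [-0.2, 0.3, -0.2]
opening: 0.037
gripper_force: 0.0
```

Run:
```python
from h import *
np.set_printoptions(linewidth=200,precision=4,suppress=True)
p,im,d=cam('wrist'); save('w1',im); W=world(p,d); np.savez('w1',im=im,d=d,W=W)
plan([.512,-.163,.207],np.radians(-2.9))
m=(W[...,2]>.205)&(W[...,2]<.24)&(abs(W[...,0]-.512)<.04)&(abs(W[...,1]+.163)<.05)
Q=W[m]; print(len(Q),Q.mean(0)); 
if len(Q)>20: print(cv2.minAreaRect((Q[:,:2]*1000).astype(np.float32)))
```

```text
tool [ 0.5118 -0.1621  0.4995] slide mm [ -0.9   0.3 125.5] dr [array([-0.0007, -0.0006,  0.0003]), array([ 0.001 , -0.0011, -3.1413])]
R [[0.05, 0.999, -0.001], [0.999, -0.05, 0.001], [0.001, -0.001, -1.0]] F [-0.1   0.32 -0.74] q [-0.4  -0.06  1.51  0.    1.69 -0.35] open 0.03742189844073635 t 2.15
2097 [ 0.5123 -0.1605  0.2184]
((512.1377563476562, -163.73348999023438), (98.94419860839844, 10.710628509521484), 87.33007049560547)
```

View pics/w1.png

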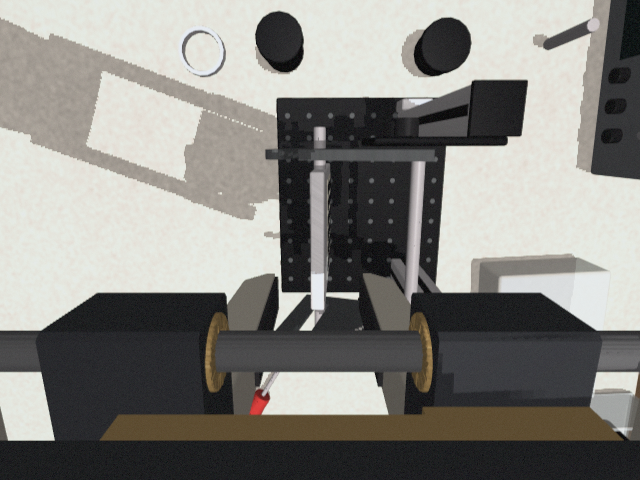

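The wrist view agrees with the top view: the target's top edge is at (318,165–310), centred between the fingers. Now I descend and pinch softly.

Request:
{"op": "servo_tool", "data": {"increments": [{"slide": [-1, 0.3, 40], "dr": [0, 0, 0], "jaw": 0.6}, {"slide": [-1, 0.3, 80], "dr": [0, 0, 0], "jaw": 0.6}, {"slide": [-1, 0.3, 105], "dr": [0, 0, 0], "jaw": 0.6}, {"slide": [-1, 0.3, 120], "dr": [0, 0, 0], "jaw": 0.6}, {"slide": [-1, 0.3, 125.5], "dr": [0, 0, 0], "jaw": 0.6}, {"slide": [-1, 0.3, 125.5], "dr": [0, 0, 0], "jaw": 0.6}, {"slide": [-1, 0.3, 125.5], "dr": [0, 0, 0], "jaw": 0.75}, {"slide": [-1, 0.3, 125.5], "dr": [0, 0, 0], "jaw": 0.82}, {"slide": [-1, 0.3, 125.5], "dr": [0, 0, 0], "jaw": 0.86}, {"slide": [-1, 0.3, 125.5], "dr": [0, 0, 0], "jaw": 0.9}, {"slide": [-1, 0.3, 125.5], "dr": [0, 0, 0], "jaw": 0.95}, {"slide": [-1, 0.3, 125.5], "dr": [0, 0, 0], "jaw": 0.95}, {"slide": [-1, 0.3, 125.5], "dr": [0, 0, 0], "jaw": 0.95}], "force": 4}}

```text
t: 3.45
tool_pos: [0.5123, -0.164, 0.3747]
orientation: [2.277, 2.164, 0.0]
force: [-2.1, -0.6, 4.3]
opening: 0.0101
gripper_force: 4.0
```

Request:
{"op": "servo_tool", "data": {"increments": [{"slide": [0, 0, 0], "dr": [0, 0, 0], "jaw": 1}, {"slide": [0, 0, 0], "dr": [0, 0, 0], "jaw": 1}, {"slide": [0, 0, 0], "dr": [0, 0, 0], "jaw": 1}], "force": 12}}

```text
t: 3.75
tool_pos: [0.5123, -0.164, 0.3746]
orientation: [2.277, 2.164, -0.0]
force: [-3.0, -0.5, 5.4]
opening: 0.0101
gripper_force: 12.0
```

Run:
```python
from h import *
s=read_state()
for k in('tool_pos','force','wrist_torque','opening','gripper_force'):print(k,s[k])
```

```text
tool_pos [ 0.51229711 -0.16397673  0.37462129]
force [-3.02251284 -0.49841909  5.4162274 ]
wrist_torque [-0.09306091  0.52324674 -0.10717295]
opening 0.01006709409186913
gripper_force 12.001820504665375
```

Request:
{"op": "servo_tool", "data": {"increments": [{"slide": [0, -0.3, -1], "dr": [0, 0, 0], "jaw": 1}, {"slide": [0, -0.5, -2], "dr": [0, 0, 0], "jaw": 1}, {"slide": [0, -1.1, -4], "dr": [0, 0, 0], "jaw": 1}, {"slide": [0, -1.6, -6], "dr": [0, 0, 0], "jaw": 1}, {"slide": [0, -1.6, -6], "dr": [0, 0, 0], "jaw": 1}, {"slide": [0, -1.6, -6], "dr": [0, 0, 0], "jaw": 1}], "force": 25}}

```text
t: 4.35
tool_pos: [0.5107, -0.1638, 0.3802]
orientation: [2.277, 2.164, 0.0]
force: [0.0, 1.0, -2.9]
opening: 0.01
gripper_force: 25.0
```

Lifted clear with only its weight, about 3 N, and no side force. I carry on along the slot, about 0.265 rad.

Request:
{"op": "servo_tool", "data": {"increments": [{"slide": [0, -0.8, -3], "dr": [0, 0, 0], "jaw": 1}, {"slide": [0, -1.6, -6], "dr": [0, 0, 0], "jaw": 1}, {"slide": [0, -2.4, -9], "dr": [0, 0, 0], "jaw": 1}, {"slide": [0, -3.2, -12], "dr": [0, 0, 0], "jaw": 1}, {"slide": [0, -4.1, -15], "dr": [0, 0, 0], "jaw": 1}, {"slide": [0, -4.1, -15], "dr": [0, 0, 0], "jaw": 1}]}}

```text
t: 4.95
tool_pos: [0.5066, -0.1636, 0.396]
orientation: [2.276, 2.164, 0.001]
force: [-0.1, -0.3, -2.8]
opening: 0.0098
gripper_force: 25.0
```

Request:
{"op": "servo_tool", "data": {"increments": [{"slide": [0, -0.8, -3], "dr": [0, 0, 0], "jaw": 1}, {"slide": [0, -1.6, -6], "dr": [0, 0, 0], "jaw": 1}, {"slide": [0, -2.4, -9], "dr": [0, 0, 0], "jaw": 1}, {"slide": [0, -3.2, -12], "dr": [0, 0, 0], "jaw": 1}, {"slide": [0, -4.1, -15], "dr": [0, 0, 0], "jaw": 1}, {"slide": [0, -4.1, -15], "dr": [0, 0, 0], "jaw": 1}]}}

```text
t: 5.55
tool_pos: [0.5026, -0.1634, 0.4109]
orientation: [2.276, 2.164, 0.001]
force: [0.7, 0.1, -2.5]
opening: 0.0097
gripper_force: 25.0
```

Request:
{"op": "servo_tool", "data": {"increments": [{"slide": [0, -0.8, -3], "dr": [0, 0, 0], "jaw": 1}, {"slide": [0, -1.6, -6], "dr": [0, 0, 0], "jaw": 1}, {"slide": [0, -2.4, -9], "dr": [0, 0, 0], "jaw": 1}, {"slide": [0, -3.2, -12], "dr": [0, 0, 0], "jaw": 1}, {"slide": [0, -3.2, -12], "dr": [0, 0, 0], "jaw": 1}]}}

```text
t: 6.05
tool_pos: [0.4993, -0.1633, 0.4229]
orientation: [2.276, 2.164, 0.001]
force: [-0.3, -0.3, -2.2]
opening: 0.0096
gripper_force: 25.0
```

Request:
{"op": "servo_tool", "data": {"increments": [{"slide": [0, -0.8, -3], "dr": [0, 0, 0], "jaw": 1}, {"slide": [0, -1.6, -6], "dr": [0, 0, 0], "jaw": 1}, {"slide": [0, -2.4, -9], "dr": [0, 0, 0], "jaw": 1}, {"slide": [0, -3.2, -12], "dr": [0, 0, 0], "jaw": 1}, {"slide": [0, -4.3, -16], "dr": [0, 0, 0], "jaw": 1}, {"slide": [0, -5.4, -20], "dr": [0, 0, 0], "jaw": 1}, {"slide": [0, -6.5, -24], "dr": [0, 0, 0], "jaw": 1}, {"slide": [0, -7.5, -28], "dr": [0, 0, 0], "jaw": 1}, {"slide": [0, -8.6, -32], "dr": [0, 0, 0], "jaw": 1}, {"slide": [0, -8.6, -50], "dr": [0, 0, 0], "jaw": 1}, {"slide": [0, -8.6, -70], "dr": [0, 0, 0], "jaw": 1}, {"slide": [0, -8.6, -90], "dr": [0, 0, 0], "jaw": 1}, {"slide": [0, -8.6, -100], "dr": [0, 0, 0], "jaw": 1}, {"slide": [0, -8.6, -100], "dr": [0, 0, 0], "jaw": 1}]}}

```text
t: 7.45
tool_pos: [0.4909, -0.1629, 0.5241]
orientation: [2.275, 2.163, 0.002]
force: [-0.4, 0.1, -3.0]
opening: 0.0099
gripper_force: 25.0
```

Run:
```python
from h import *
p,im,d=cam('top'); np.savez('top2',im=im,d=d,W=world(p,d))
t=np.load('top.npz'); W=t['W']*1000
# holder groove: points on top (z>33) vs deep groove; project in holder axes about estimated centre
a=np.radians(9.66);X=np.array([np.cos(a),np.sin(a)]);Y=np.array([-np.sin(a),np.cos(a)])
c=np.array([583.05,222.85]); m=np.zeros((480,640),bool); m[195:270,220:315]=1
Q=W[m]; P=Q[:,:2]-c; l=np.stack([P@X,P@Y],1)
for k in range(-42,43,3):
    z=Q[(abs(l[:,0]-k)<1.5)&(abs(l[:,1])<50),2]; print(k,len(z),z.mean().round(1) if len(z) else '',end=' | ')
print()
g=(abs(l[:,0])<12)&(abs(l[:,1])<54)&(Q[:,2]<22); print(g.sum(),Q[g].mean(0)); f=cv2.fitLine(Q[g][:,:2].astype(np.float32),cv2.DIST_HUBER,0,.01,.01).ravel(); print(f,np.degrees(np.arctan2(f[1],f[0])))
for lim in(8,15,25):
    b=(Q[:,2]>lim)&(Q[:,2]<60)&(abs(l[:,0])<50)&(abs(l[:,1])<75); print(lim,cv2.minAreaRect(Q[b][:,:2].astype(np.float32)))
plan([.583,.223,.30],a)
```

```text
-42 59 0.9 | -39 58 0.8 | -36 63 0.4 | -33 67 2.4 | -30 88 10.9 | -27 59 13.9 | -24 64 15.3 | -21 60 16.9 | -18 128 24.5 | -15 68 37.8 | -12 62 39.0 | -9 57 38.9 | -6 62 37.6 | -3 57 36.8 | 0 19 34.3 | 3 8 11.5 | 6 56 10.2 | 9 70 10.2 | 12 134 22.0 | 15 80 35.9 | 18 58 37.8 | 21 67 39.2 | 24 55 38.6 | 27 62 39.1 | 30 23 38.3 | 33 1 17.0 | 36 44 11.5 | 39 58 10.4 | 42 55 10.2 | 
184 [591.50586477 222.12839928  10.82893832]
[ 1.6971189e-01 -9.8549372e-01  5.9131183e+02  2.2298958e+02] -80.22893
8 ((588.4315795898438, 224.93368530273438), (76.0992431640625, 145.27684020996094), 9.110026359558105)
15 ((587.147705078125, 223.6173095703125), (73.03780364990234, 130.58680725097656), 8.669693946838379)
25 ((583.0546264648438, 222.85379028320312), (60.45258712768555, 130.2886505126953), 9.664594650268555)
tool [ 0.4908 -0.1628  0.5226] slide mm [390.   72.5  55.5] dr [array([ 0.001 ,  0.0005, -0.2192]), array([ 7.0000e-04, -1.4000e-03,  2.9224e+00])]
R [[0.051, 0.999, 0.001], [0.999, -0.051, -0.0], [-0.0, 0.001, -1.0]] F [ 1.2  -0.03 -2.74] q [-0.42 -0.11  1.52  0.    1.73 -0.37] open 0.009922424735774382 t 7.5
```

The target is out at z +0.15. The height profile shows the groove centre offset +6.3 mm from my first holder estimate, so it lies at about (0.589, 0.224) with x axis at 9.8°. I raise further, draw the target away, then carry it across high.

Request:
{"op": "servo_tool", "data": {"increments": [{"slide": [0, -15, -15], "dr": [0, 0, 0], "jaw": 1}, {"slide": [0, -35, -30], "dr": [0, 0, 0], "jaw": 1}, {"slide": [15, -50, -45], "dr": [0, 0, 0], "jaw": 1}, {"slide": [35, -50, -45], "dr": [0, 0, 0], "jaw": 1}, {"slide": [65, -50, -45], "dr": [0, 0, 0], "jaw": 1}, {"slide": [95, -45, -45], "dr": [0, 0, 0], "jaw": 1}, {"slide": [125, -35, -45], "dr": [0, 0, -0.03], "jaw": 1}, {"slide": [155, -20, -45], "dr": [0, 0, -0.06], "jaw": 1}, {"slide": [185, -5, -45], "dr": [0, 0, -0.09], "jaw": 1}, {"slide": [215, 10, -45], "dr": [0, 0, -0.12], "jaw": 1}, {"slide": [245, 25, -45], "dr": [0, 0, -0.15], "jaw": 1}, {"slide": [275, 40, -45], "dr": [0, 0, -0.18], "jaw": 1}, {"slide": [305, 52, -45], "dr": [0, 0, -0.21], "jaw": 1}, {"slide": [335, 64, -45], "dr": [0, 0, -0.221], "jaw": 1}, {"slide": [360, 72, -45], "dr": [0, 0, -0.221], "jaw": 1}, {"slide": [380, 77, -40], "dr": [0, 0, -0.221], "jaw": 1}, {"slide": [391.8, 78.6, -20], "dr": [0, 0, -0.221], "jaw": 1}, {"slide": [391.8, 78.6, 10], "dr": [0, 0, -0.221], "jaw": 1}, {"slide": [391.8, 78.6, 35], "dr": [0, 0, -0.221], "jaw": 1}, {"slide": [391.8, 78.6, 40], "dr": [0, 0, -0.221], "jaw": 1}], "force": 40}}

```text
t: 9.5
tool_pos: [0.5884, 0.2246, 0.476]
orientation: [-2.021, -2.399, 0.012]
force: [-0.2, 0.4, -3.0]
opening: 0.0095
gripper_force: 40.0
```

Run:
```python
from h import *
np.set_printoptions(linewidth=200,precision=4,suppress=True)
plan([.5892,.2244,.24],np.radians(9.77))
p,im,d=cam('wrist'); save('w2',im); W=world(p,d); np.savez('w2',im=im,d=d,W=W)
p2,im2,d2=cam('scene'); save('s2',im2[200:340,290:500].repeat(3,0).repeat(3,1)); np.savez('s2',im=im2,d=d2,W=world(p2,d2))
W=W.reshape(-1,3)*1000
a=np.radians(9.77);X=np.array([np.cos(a),np.sin(a)]);Y=np.array([-np.sin(a),np.cos(a)])
P=W[:,:2]-[589.2,224.4]; l=np.stack([P@X,P@Y],1)
for k in range(-42,43,3):
    z=W[(abs(l[:,0]-k)<1.5)&(abs(l[:,1])<57)&(W[:,2]<60),2]; print(k,len(z),np.round(z.mean(),1) if len(z) else '',end=' | ')
print()
for k in range(40,80,2):
    z=W[(abs(l[:,0]+14)<5)&(abs(l[:,1]-k)<1)&(W[:,2]<60),2]; g=W[(abs(l[:,0])<4)&(abs(l[:,1]-k)<1)&(W[:,2]<60),2]; print(k,len(z),np.round(z.mean(),1) if len(z) else '',len(g),np.round(g.mean(),1) if len(g) else '',end=' | ')
# held target
b=(W[:,2]>100)&(abs(l[:,0])<20)&(abs(l[:,1])<90); print('\ntarget pts',b.sum(),l[b].min(0),l[b].max(0),W[b,2].min(),W[b,2].max())
```

```text
tool [0.5884 0.2246 0.476 ] slide mm [-0.2  1.4 69. ] dr [array([-0.0091,  0.0011,  0.0002]), array([-0.0017, -0.0142, -3.1413])]
R [[-0.17, 0.985, -0.009], [0.985, 0.17, -0.003], [-0.001, -0.009, -1.0]] F [-0.18  0.37 -2.95] q [ 0.28  0.2   1.28 -0.    1.67  0.11] open 0.009459132679532788 t 9.5
-42 240 -0.5 | -39 189 -0.3 | -36 192 10.6 | -33 262 14.3 | -30 238 13.4 | -27 253 14.3 | -24 152 26.2 | -21 282 38.0 | -18 144 38.0 | -15 35 38.0 | -12 0  | -9 0  | -6 0  | -3 0  | 0 0  | 3 0  | 6 0  | 9 80 36.1 | 12 194 36.2 | 15 299 37.8 | 18 274 38.0 | 21 281 37.9 | 24 133 33.6 | 27 244 9.6 | 30 249 10.0 | 33 252 10.0 | 36 231 9.5 | 39 185 0.3 | 42 240 -0.5 | 
40 6 37.7 0  | 42 6 38.2 0  | 44 6 37.5 0  | 46 6 38.0 0  | 48 7 37.8 0  | 50 8 38.2 0  | 52 8 38.1 0  | 54 8 37.8 0  | 56 7 38.0 0  | 58 7 37.8 0  | 60 5 38.6 0  | 62 8 37.7 0  | 64 6 27.7 0  | 66 4 4.2 0  | 68 4 -0.2 0  | 70 4 -0.4 0  | 72 4 0.1 0  | 74 2 -2.2 0  | 76 4 0.3 0  | 78 4 -0.5 0  | 
target pts 51507 [-19.9987 -41.8367] [19.9991 79.3461] 275.6438448663487 455.41258907825943
```

View pics/w2.png

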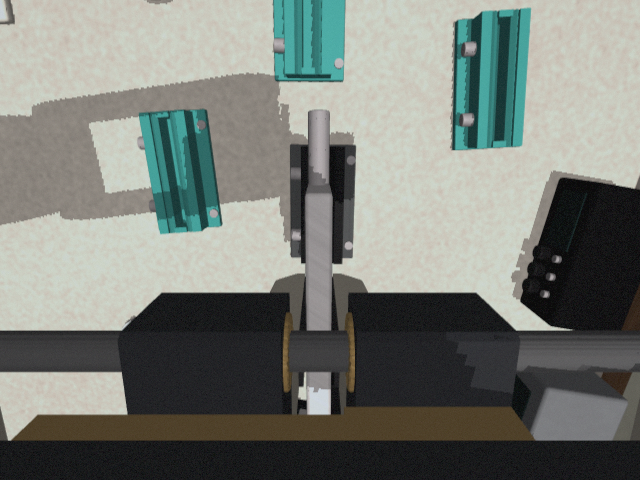

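View pics/s2.png

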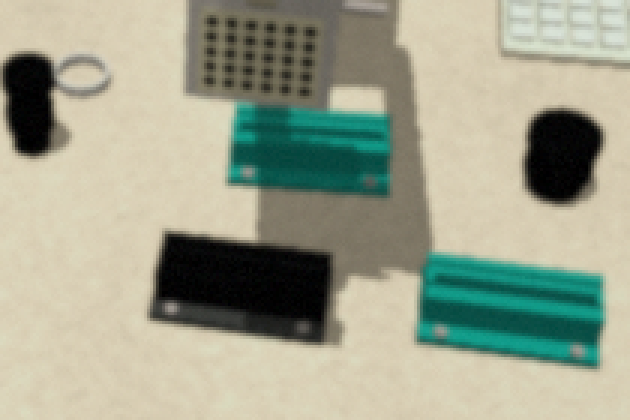

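The wrist view shows the held target at (318,110–410) over the black holder at (322,205). The holder's base spans ±37.5 mm about my centre, so across is right; along needs about −1.5 mm.

Request:
{"op": "servo_tool", "data": {"increments": [{"slide": [-1, 0, 15], "dr": [0, 0, 0], "jaw": 1}, {"slide": [-1.5, 0, 40], "dr": [0, 0, 0], "jaw": 1}, {"slide": [-1.5, 0, 70], "dr": [0, 0, 0], "jaw": 1}, {"slide": [-1.5, 0, 100], "dr": [0, 0, 0], "jaw": 1}, {"slide": [-1.5, 0, 120], "dr": [0, 0, 0], "jaw": 1}, {"slide": [-1.5, 0, 130], "dr": [0, 0, 0], "jaw": 1}, {"slide": [-1.5, 0, 130], "dr": [0, 0, 0], "jaw": 1}, {"slide": [-1.5, 0, 130], "dr": [0, 0, 0], "jaw": 1}, {"slide": [-1.5, 0, 130], "dr": [0, 0, 0], "jaw": 1}]}}

```text
t: 10.5
tool_pos: [0.5899, 0.2232, 0.3545]
orientation: [2.023, 2.401, 0.004]
force: [-0.3, -0.5, -1.9]
opening: 0.0097
gripper_force: 40.0
```

Run:
```python
from h import *
np.set_printoptions(linewidth=200,precision=4,suppress=True)
plan([.5894,.2229,.1176],np.radians(9.77))
p2,im2,d2=cam('scene'); W=world(p2,d2)*1000
a=np.radians(9.77);X=np.array([np.cos(a),np.sin(a)]);Y=np.array([-np.sin(a),np.cos(a)])
P=W[...,:2]-[589.4,222.9]; lx=P@X; ly=P@Y
m=(abs(lx)<18)&(abs(ly)<48)&(W[...,2]>60)&(W[...,2]<160)
z=W[...,2][m]; A=np.stack([np.ones(m.sum()),z-100,ly[m]],1); f=np.linalg.lstsq(A,lx[m],rcond=None)[0]; print(m.sum(),'face: x=',f, 'z range',z.min(),z.max())
m=(abs(lx)<18)&(abs(ly)<62)&(W[...,2]>50)&(W[...,2]<110); print('y range',np.percentile(ly[m],[.5,99.5]), 'bottom z',np.percentile(W[...,2][(abs(lx-5)<4)&(abs(ly)<40)],[1,5,20]))
```

```text
tool [0.5899 0.2232 0.3545] slide mm [-0.2 -0.8 69.9] dr [array([ 0.0034, -0.0004, -0.0001]), array([-0.0006, -0.0054,  3.1414])]
R [[-0.17, 0.986, 0.003], [0.986, 0.17, 0.001], [0.0, 0.003, -1.0]] F [-0.27 -0.48 -1.93] q [ 0.28  0.24  1.46 -0.    1.44  0.11] open 0.009682601563079294 t 10.5
1176 face: x= [6.5419 0.     0.0016] z range 77.33262352534229 159.89451912745045
y range [-50.7367  48.773 ] bottom z [ 79.5532  85.2664 104.4157]
```

Held target is upright, in line and about 70 mm above the groove floor. I lower it.

Request:
{"op": "servo_tool", "data": {"increments": [{"slide": [0, -0.8, 10], "dr": [0, 0, 0], "jaw": 1}, {"slide": [0, -0.8, 22], "dr": [0, 0, 0], "jaw": 1}, {"slide": [0, -0.8, 32], "dr": [0, 0, 0], "jaw": 1}, {"slide": [0, -0.8, 37], "dr": [0, 0, 0], "jaw": 1}, {"slide": [0, -0.8, 40], "dr": [0, 0, 0], "jaw": 1}, {"slide": [0, -0.8, 43], "dr": [0, 0, 0], "jaw": 1}, {"slide": [0, -0.8, 45], "dr": [0, 0, 0], "jaw": 1}, {"slide": [0, -0.8, 45], "dr": [0, 0, 0], "jaw": 1}]}}

```text
t: 11.35
tool_pos: [0.5885, 0.2229, 0.3072]
orientation: [2.024, 2.402, -0.0]
force: [-0.3, -0.3, -2.1]
opening: 0.0099
gripper_force: 40.0
```

Request:
{"op": "servo_tool", "data": {"increments": [{"slide": [0, 0, 4], "dr": [0, 0, 0], "jaw": 1}, {"slide": [0, 0, 8], "dr": [0, 0, 0], "jaw": 1}, {"slide": [0, 0, 12], "dr": [0, 0, 0], "jaw": 1}, {"slide": [0, 0, 16], "dr": [0, 0, 0], "jaw": 1}, {"slide": [0, 0, 18], "dr": [0, 0, 0], "jaw": 1}, {"slide": [0, 0, 18], "dr": [0, 0, 0], "jaw": 1}]}}

```text
t: 11.95
tool_pos: [0.5883, 0.2229, 0.2886]
orientation: [-2.024, -2.402, 0.001]
force: [0.6, -0.6, -1.9]
opening: 0.0097
gripper_force: 40.0
```

Request:
{"op": "servo_tool", "data": {"increments": [{"slide": [0, 0, 1], "dr": [0, 0, 0], "jaw": 1}, {"slide": [0, 0, 2], "dr": [0, 0, 0], "jaw": 1}, {"slide": [0, 0, 3], "dr": [0, 0, 0], "jaw": 1}, {"slide": [0, 0, 3], "dr": [0, 0, 0], "jaw": 1}]}}

```text
t: 12.35
tool_pos: [0.5885, 0.2229, 0.2861]
orientation: [-2.024, -2.402, 0.0]
force: [0.5, -0.5, -2.5]
opening: 0.0097
gripper_force: 40.0
```

Request:
{"op": "servo_tool", "data": {"increments": [{"slide": [0, 0, 0.5], "dr": [0, 0, 0], "jaw": 1}, {"slide": [0, 0, 1], "dr": [0, 0, 0], "jaw": 1}, {"slide": [0, 0, 1.5], "dr": [0, 0, 0], "jaw": 1}, {"slide": [0, 0, 1.5], "dr": [0, 0, 0], "jaw": 1}]}}

```text
t: 12.75
tool_pos: [0.5885, 0.223, 0.285]
orientation: [2.024, 2.402, 0.0]
force: [-0.1, 0.5, -0.3]
opening: 0.0101
gripper_force: 40.0
```

Floor contact at z 0.285, as predicted. I press a hair more, then open gently and back off upward.

Request:
{"op": "servo_tool", "data": {"increments": [{"slide": [0, 0, 0.5], "dr": [0, 0, 0], "jaw": 1}, {"slide": [0, 0, 0.5], "dr": [0, 0, 0], "jaw": 1}, {"slide": [0, 0, 0.5], "dr": [0, 0, 0], "jaw": 0.85}, {"slide": [0, 0, 0.5], "dr": [0, 0, 0], "jaw": 0.8}, {"slide": [0, 0, 0.5], "dr": [0, 0, 0], "jaw": 0.7}, {"slide": [0, 0, 0.5], "dr": [0, 0, 0], "jaw": 0.6}, {"slide": [0, 0, 0.5], "dr": [0, 0, 0], "jaw": 0.6}, {"slide": [0, 0, 0.5], "dr": [0, 0, 0], "jaw": 0.6}, {"slide": [0, 0, -10], "dr": [0, 0, 0], "jaw": 0.6}, {"slide": [0, 0, -30], "dr": [0, 0, 0], "jaw": 0.6}, {"slide": [0, 0, -60], "dr": [0, 0, 0], "jaw": 0.6}, {"slide": [0, 0, -100], "dr": [0, 0, 0], "jaw": 0.6}, {"slide": [0, 0, -140], "dr": [0, 0, 0], "jaw": 0.6}, {"slide": [0, 0, -150], "dr": [0, 0, 0], "jaw": 0.6}, {"slide": [0, 0, -150], "dr": [0, 0, 0], "jaw": 0.6}]}}

```text
t: 14.25
tool_pos: [0.5889, 0.2231, 0.4386]
orientation: [2.022, 2.4, 0.008]
force: [-0.6, 0.0, -0.8]
opening: 0.0374
gripper_force: 0.0
```

Run:
```python
from h import *
s=read_state(); print(s['tool_pos'],s['opening'],s['force'],s['t'])
p2,im2,d2=cam('scene'); save('s3',im2[160:340,290:500].repeat(3,0).repeat(3,1)); W=world(p2,d2)*1000
a=np.radians(9.77);X=np.array([np.cos(a),np.sin(a)]);Y=np.array([-np.sin(a),np.cos(a)])
P=W[...,:2]-[589.4,222.9]; lx=P@X; ly=P@Y
m=(abs(lx)<18)&(abs(ly)<45)&(W[...,2]>50)&(W[...,2]<150)
z=W[...,2][m]; A=np.stack([np.ones(m.sum()),z-100,ly[m]],1); print(m.sum(),np.linalg.lstsq(A,lx[m],rcond=None)[0],'z top',np.percentile(z,[99,99.9]))
```

```text
[0.58894723 0.2230921  0.43859092] 0.03741408224608457 [-0.6059331   0.04880285 -0.75195442] 14.25
1164 [ 3.73482239e+00 -3.45796973e-02  2.03258656e-03] z top [131.21683878 132.66558457]
```

View pics/s3.png

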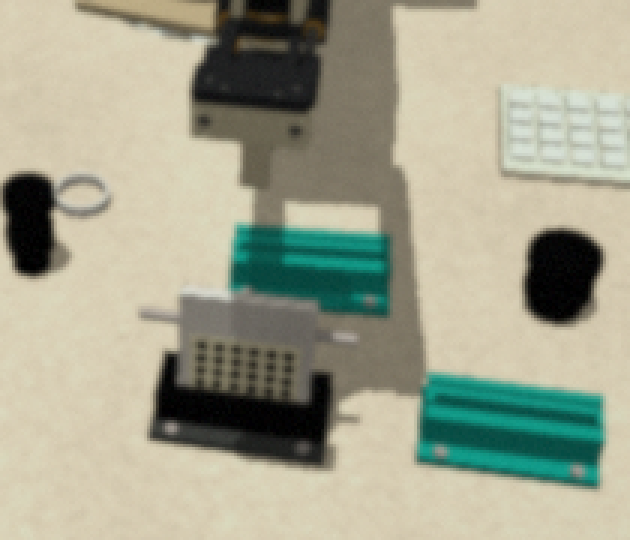

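The target stands in the black holder (plate at about (245,345) in the crop): top at 131 mm, tilt 0.035 rad, fully home, gripper clear. I hand it in.

```bash
python3 -c "from plant import *; print(close_job())"
```

```text
the job is handed in; nothing more can be done
None
```

The target is off the hooks and stands released in the black holder's groove, fully home and about 0.035 rad from upright; I handed the job in, and no verdict was reported.

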